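# Open the code-locked stock drawer

### The job

On the shop counter stands a small grey code-locked drawer box. Seen facing the front of its drawer, set its three pip wheels from left to right to five, two and four pips, lined up with the white index marks at the top; then push the bolt fully back out of its staple, and then pull the drawer well open, at least 70 mm. Leave the wheels on the code, and do not disturb the cup, the carton or the figurine.

Things in the scene. Friction and masses are not known exactly. Their poses are not given: they have to be found in the camera images.
- codebox: Grey steel drawer box, fixed: 200 (x) x 300 (y) x 85 mm high. Origin: centre of its underside; +x points from drawer front to back, +y to the left of a person facing the front, z up. On top a dark console (x -28 to 78, y -100 to 100, top z 127 mm) from which three black wheels rise, axle along y. Round cheeks beside the wheels reach 22 mm above the axle; white marks on them show the top line.
- axle_left (a point): Centre of the left wheel, on its axle, fixed to the box (box frame x 25, y 56, z 127 mm; axes as the box). All wheels are alike: drum radius 28, width 26 mm, with white pips one to six as on dice round it, 60 degrees apart; the number shown is the one at the top, under the line of the white marks. Half way between numbers stand six radial lugs, 24 mm wide, 5 mm thick, reaching to radius 46 mm.
- axle_middle (a point): Centre of the middle wheel, on its axle, fixed to the box (box frame x 25, y 0, z 127 mm; axes as the box). To turn a wheel, push a lug near its top along the box's x with the shut fingers, tips about 31 mm above the axle: a lug can be taken from about 33 degrees before to 40 degrees past the top, then the next one (leaning farther back, it can jam under the fingertips).
- axle_right (a point): Centre of the right wheel, on its axle, fixed to the box (box frame x 25, y -56, z 127 mm; axes as the box).
- wheel_left (a joint): Left (box +y) wheel, angle in rad about the box's +y; growing angle moves its top towards the box's +x (away from the drawer front). 0 puts one pip at the top, 1.047 two, 2.094 three, 3.142 four, 4.189 five, 5.236 six. Stops at -0.2 and 5.44: it cannot go from six on to one. No click stops; 0.09 N m of friction keeps it where it is left. May start between numbers.
- wheel_middle (a joint): Middle wheel, angle in rad about the box's +y; growing angle moves its top towards the box's +x (away from the drawer front). 0 puts one pip at the top, 1.047 two, 2.094 three, 3.142 four, 4.189 five, 5.236 six. Stops at -0.2 and 5.44: it cannot go from six on to one. No click stops; 0.09 N m of friction keeps it where it is left. May start between numbers.
- wheel_right (a joint): Right (box -y) wheel, angle in rad about the box's +y; growing angle moves its top towards the box's +x (away from the drawer front). 0 puts one pip at the top, 1.047 two, 2.094 three, 3.142 four, 4.189 five, 5.236 six. Stops at -0.2 and 5.44: it cannot go from six on to one. No click stops; 0.09 N m of friction keeps it where it is left. May start between numbers.
- bolt (a joint): Travel of the steel bolt in m along the box's +y (to the left as seen facing the drawer): near 0 shut with its rod in the drawer's staple, 0.045 fully drawn against its stop. Slides with about 2 N of friction and stays.
- bolt_stud (a point): Middle of the bolt's upright stud, 14 mm thick, 36 mm long, its top 40 mm above the box top, at box x -70 mm and, when shut, y 40 mm; moves with the bolt. Between it and the staple (23 mm tall, box y -42 to -28) only the rod lies along the box top, its upper side 15 mm above it: keep the tips above that. On the other side a guide block, 20 mm tall, begins at y 100 mm.
- drawer (a joint): Opening of the drawer in m towards the box's -x: 0 shut, 0.10 fully out. About 2 N of friction; it stays where it is left.
- handle_mid (a point): Middle of the drawer's bow handle: a level bar along the box's y, 10 mm thick, 130 mm long, 43 mm in front of the drawer face, 60 mm above the counter when shut at box x -155, y 0 mm. The 38 mm gap behind the bar is open from above and below. Moves with the drawer. The drawer front is as high as the box.
- pen_cup_centre (a point): Middle of a dark round cup with pens, 76 mm across, 100 mm high (pens to 170). Bystander, loose: leave it where it stands.
- stock_box_centre (a point): Middle of a small carton, 90 x 65 x 50 mm high. Bystander, loose: leave it where it stands.
- figurine_centre (a point): Middle of a turned wooden figurine, 52 mm across, 90 mm high. Bystander, loose: leave it where it stands.

How it is judged (in metres and radians):
On the way, in this order (a step that is already met when the one before it is completed fails the run):
1. all three wheels show the code: five, two, four pips, with the bolt still in and the drawer shut (value of joint wheel_left between 3.989 and 4.389 rad and value of joint wheel_middle between 0.847 and 1.247 rad and value of joint wheel_right between 2.942 and 3.342 rad and value of joint each of bolt, drawer below 0.02 m), for 0.2 s.
2. the bolt is pushed fully back, the code still set and the drawer still shut (value of joint wheel_left between 3.989 and 4.389 rad and value of joint wheel_middle between 0.847 and 1.247 rad and value of joint wheel_right between 2.942 and 3.342 rad and value of joint bolt above 0.038 m and value of joint drawer below 0.02 m), for 0.2 s.
3. the drawer is pulled open at least 70 mm (value of joint drawer above 0.07 m), for 0.2 s.
At the end, for the whole second after the job is handed in: The wheels show five, two and four pips from left to right (each within 0.2 rad of its number), the bolt is drawn at least 38 of its 45 mm, and the drawer stands at least 70 mm open, at rest (value of joint wheel_left between 3.989 and 4.389 rad and value of joint wheel_middle between 0.847 and 1.247 rad and value of joint wheel_right between 2.942 and 3.342 rad and value of joint bolt above 0.038 m and value of joint drawer above 0.07 m and velocity of joint drawer between -0.01 and 0.01 m/s); the robot touches nothing.
It fails at once if the cup is knocked over or moved more than 20 mm (distance of pen_cup_centre from where it was at the start of the episode above 0.02 m or angle between pen_cup_centre's own z axis and vertical above 0.4 rad).
It fails at once if the carton is knocked over or moved more than 20 mm (distance of stock_box_centre from where it was at the start of the episode above 0.02 m or angle between stock_box_centre's own z axis and vertical above 0.4 rad).
It fails at once if the figurine is knocked over or moved more than 20 mm (distance of figurine_centre from where it was at the start of the episode above 0.02 m or angle between figurine_centre's own z axis and vertical above 0.4 rad).
It also fails if it takes over 58 s, if anything falls off the work surface, if the arm or the gripper's body presses on something with over 40 N, if the wrist force passes 120 N, or if a joint passes its speed limit or range.

### The arm

A 6-joint arm with a two-finger parallel gripper is mounted at the origin on the work surface. World frame = base frame: x ahead of the robot, y to its left, z up, the work surface at z = 0. Lengths are in mm, angles in rad, forces in N, time in s.
With the tool pointing down it reaches from about 350 to 875 mm from the base axis. Payload 15.5 kg.
Tool frame: the origin (TCP) lies between the finger pads; the fingertips stand 22 mm ahead of it and the grasp point (between the pads) lies 3 mm ahead of it; z points along the fingers, y is the line along which they close (so a half turn about z gives the same grasp; the last joint's range is limited). The gripper opens to 85 mm and grips with 20 to 120 N. Pads are 22 mm wide; open, the fingers measure 114 mm over their backs; the gripper's body (76 mm by 85 mm) begins 54 mm behind the grasp point. The pads swing forward as they close: fully open they stand 13 mm farther back than shut.
Start: joints at [-1.357, 0.494, 1.345, -0, 1.302, -0.096], TCP at [190.544, -595.248, 253.277] pointing down, gripper open.
Joint ranges: [-2.91, 2.91], [-0.82, 2.16], [0.22, 2.67], [-1.22, 4.37], [0.12, 2.79], [-3.08, 3.08]. Speed limits (rad/s): [1.89, 1.89, 2.57, 3.01, 3.01, 3.01].

### API

Orientations are given as a 3x3 rotation matrix whose columns are the frame's x, y, z axes.
In Python, from rig import r gives the robot as it stands.
- The arm moves only by the shell command python3 -m inch 'ROWS' [OPENING] [FORCE]. ROWS is JSON, a list that holds one entry, the list of rows, each a list of 4 numbers: the shift along the tool's x, y, z in cm, then the turn about the tool's z in rad. In form: [[[tx, ty, tz, spin], ...]]. A call has 1 to 8 rows; each row shifts and turns the commanded pose from where the row before left it, along the tool's axes as they then stand; what a row does not reach is not made up. A row lasts 1/12 s, in which the tool goes at most 41.7 mm and 7.16 degrees, less where a joint would pass 70% of its speed; a pose out of reach is approached as far as the arm can. A call is refused whole if a number of a shift passes 4.17 or a number of a turn 0.125, either way. A call with a gripper value outside its range is refused whole. OPENING is the finger opening in cm, from 0 to 8.54, set as the call begins (- or left out, the last holds). The fingers move at their own pace and stop on an object; FORCE is the grip in N (left out, the last holds). Time passes only in rows, so rows that do not move let the fingers close. It gives the time, the measured TCP pose, the force, the opening and the grip force at its end, in the units of the state.
- r.get_state(): the state, without advancing time (a new reading comes with each control period).
- r.snapshot(name): name is "side" or "top"; returns the picture (384x512x3 uint8, blue, green, red); there is no depth.
- r.camera_params(name): a dict with "camera_matrix" (3x3 intrinsics, pixels), "camera_from_world" (4x4, takes a point from world to camera coordinates). Camera axes: x right, y down, z forward; pixel columns grow to the right and rows downward; lengths in mm; the calibration is good to about 2 mm. A picture is of the moment at which its call begins. camera_params takes no time and is no camera call.
- r.sign_off(): hands the job in; it is judged then, once.
The state is a dict: "time_s": time; "qpos": joint angles; "qvel": joint speeds; "joint_efforts": joint torques, N m; "eef_pos": TCP position; "ee_rot": TCP orientation; "wrist_force": force on the tool from outside, world axes, zero at the start; "torque": the same for the moment, N m; "opening": finger opening in mm; "finger_force": force on a finger pad.
Only numpy, scipy, OpenCV 4.12 (cv2) and the standard library are available. Lean on these libraries where they do the work, as an engineer would, in place of code of your own. Each camera call takes 0.05 s, during which the arm holds its last target. There are 200 camera calls.

## Working session

There is one attempt and no reset: what is moved stays moved. The work goes in short steps, Python scripts to look and compute and a shell command to move; the robot and the scene stay as the last step left them, time stands still between calls to the robot, and variables do not carry over. Pictures are saved under pics/ and viewed, at most 10 in all, crops included, and the job is handed in when it is done.

```bash
ls; mkdir -p pics; python3 - <<'E'
from rig import r
import cv2,numpy as np
s=r.get_state();print(s)
for n in("side","top"):
    cv2.imwrite(f"pics/{n}0.png",r.snapshot(n));p=r.camera_params(n);print(n,np.round(p["camera_matrix"],1).tolist(),np.round(p["camera_from_world"],3).tolist())
a=cv2.imread("pics/side0.png");b=cv2.imread("pics/top0.png")
cv2.imwrite("pics/both0.png",np.vstack([cv2.resize(a,(400,300)),cv2.resize(b,(400,300))]))
E
```

```text
pics
{'time_s': 0.0, 'qpos': array([-1.35647942e+00,  4.94210221e-01,  1.34610080e+00,  1.10202923e-05,
        1.30251109e+00, -9.54434106e-02]), 'qvel': array([ 2.42327980e-04,  2.30378286e-05, -3.42836046e-04,  3.07953450e-04,
       -1.37281997e-03,  1.91085472e-03]), 'joint_efforts': array([-1.39970613e-03, -8.82155728e+01, -3.83859015e+01, -3.06618722e-04,
        1.04920560e-02, -3.21382720e-05]), 'eef_pos': array([ 190.49044588, -594.92689204,  252.69370427]), 'ee_rot': array([[ 9.52407569e-01,  3.04827426e-01, -2.51098565e-04],
       [ 3.04827503e-01, -9.52406817e-01,  1.20359205e-03],
       [ 1.27739881e-04, -1.22285193e-03, -9.99999244e-01]]), 'wrist_force': array([-0.00864175,  0.14651557, -0.24314717]), 'torque': array([ 0.03449351, -0.02346917, -0.01717157]), 'finger_force': 0.0, 'opening': 85.29446739081735}
side [[464.4, 0.0, 254.9], [0.0, 464.4, 193.6], [0.0, 0.0, 1.0]] [[-0.986, -0.168, -0.007, 583.979], [-0.088, 0.551, -0.83, 137.341], [0.143, -0.817, -0.558, 1548.767], [0.0, 0.0, 0.0, 1.0]]
top [[485.5, 0.0, 257.8], [0.0, 485.5, 186.5], [0.0, 0.0, 1.0]] [[-0.002, -1.0, -0.016, 13.61], [-0.995, 0.004, -0.102, 602.211], [0.102, 0.015, -0.995, 1548.96], [0.0, 0.0, 0.0, 1.0]]
```

View pics/top0.png

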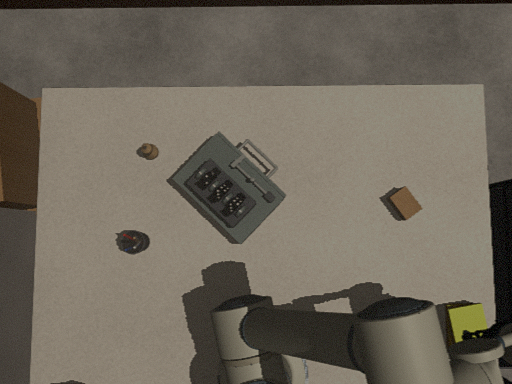

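View pics/side0.png

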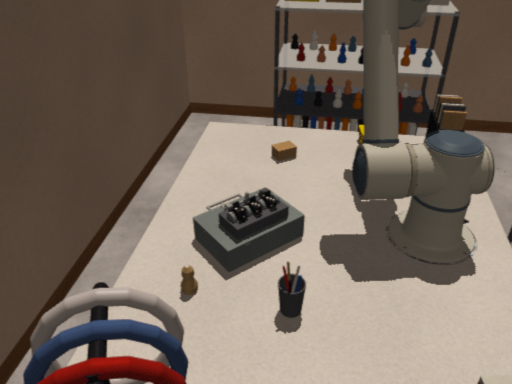

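The top view shows the box about (225,188), with its handle at (260,157) on the upper right, the cup at (132,241), the figurine at (148,151) and the carton at (403,203). The side view shows the wheels at about (252,207) from behind. Next I zoom in and measure the box pose.

```bash
cat > h.py <<'E'
import cv2,numpy as np
from rig import r
P={n:r.camera_params(n) for n in("side","top")}
def ray(n,u,v,z):
    K=np.array(P[n]["camera_matrix"]);T=np.array(P[n]["camera_from_world"]);R=T[:3,:3]
    c=-R.T@T[:3,3];d=R.T@np.linalg.solve(K,[u,v,1]);return c+d*(z-c[2])/d[2]
def proj(n,p):
    K=np.array(P[n]["camera_matrix"]);T=np.array(P[n]["camera_from_world"])
    q=K@(T[:3,:3]@np.asarray(p,float)+T[:3,3]);return q[:2]/q[2]
E
python3 - <<'E'
from h import *
a=cv2.imread("pics/top0.png");b=cv2.imread("pics/side0.png")
z=cv2.resize(a[125:250,160:290],None,fx=4.6,fy=4.6,interpolation=cv2.INTER_CUBIC)
cv2.imwrite("pics/topz.png",np.clip(z*1.8,0,255).astype(np.uint8))
z=cv2.resize(b[180:270,185:310],None,fx=6,fy=6,interpolation=cv2.INTER_CUBIC)
cv2.imwrite("pics/sidez.png",np.clip(z*1.8,0,255).astype(np.uint8))
print(a[205,200],a[225,240],a[190,270],a[180,180], a[160,220])
E
```

```text
[60 68 69] [72 79 75] [71 82 81] [78 83 81] [74 82 80]
```

View pics/topz.png

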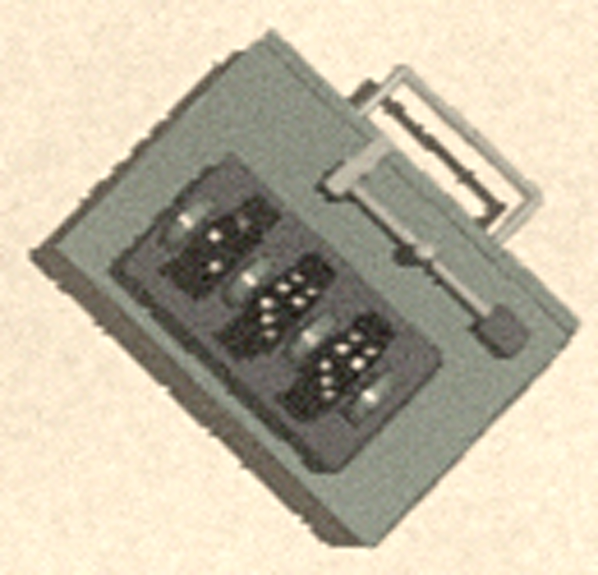

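View pics/sidez.png

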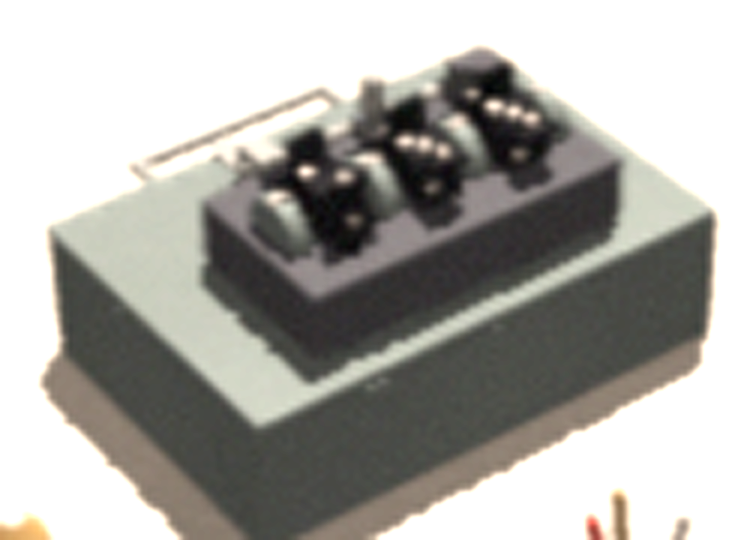

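The top crop shows box-top corners at about (270,32), (578,325), (372,545) and (52,250), and the bolt, handle and pips are clear. The side crop shows the backs of the wheels. I'll compute the box pose from those corners and cast the pip pixels onto the drums.

```bash
cat >> h.py <<'E'
from scipy.optimize import least_squares
cz=np.array([(270,32),(578,325),(372,545),(52,250)],float)
cp=(cz+.5)/4.6-.5+[160,125]
loc=np.array([(-100,-150),(-100,150),(100,150),(100,-150)],float)
W=np.array([ray("top",*c,85)[:2] for c in cp])
U,_,Vt=np.linalg.svd((loc-loc.mean(0)).T@(W-W.mean(0)))
Rb=(U@Vt).T; C=W.mean(0)-Rb@loc.mean(0)
def w(x,y,z): return np.r_[C+Rb@[x,y],z]
def pips(n,img,thr=150):
    K=np.array(P[n]["camera_matrix"]);T=np.array(P[n]["camera_from_world"]);R=T[:3,:3]
    c=-R.T@T[:3,3];cb=np.r_[Rb.T@(c[:2]-C),c[2]]
    f=5;up=cv2.resize(img,None,fx=f,fy=f,interpolation=cv2.INTER_CUBIC)
    g=up.min(2); m=cv2.adaptiveThreshold(g,255,cv2.ADAPTIVE_THRESH_MEAN_C,cv2.THRESH_BINARY,31,-22)
    k,l,s,ce=cv2.connectedComponentsWithStats(m)
    out=[]
    for i in range(1,k):
        if s[i,4]<20: continue
        u,v=(ce[i]+.5)/f-.5
        d=R.T@np.linalg.solve(K,[u,v,1]);db=np.r_[Rb.T@d[:2],d[2]]
        ox,oz=cb[0]-25,cb[2]-127
        A=db[0]**2+db[2]**2;B=ox*db[0]+oz*db[2];D=B*B-A*(ox*ox+oz*oz-28.5**2)
        if D<0: continue
        p=cb+db*(-B-np.sqrt(D))/A
        j=min((56,0,-56),key=lambda q:abs(q-p[1]))
        if abs(p[1]-j)<14: out.append((j,round(np.degrees(np.arctan2(p[0]-25,p[2]-127))),round(p[1]-j,1),int(s[i,4])))
    return sorted(out)
E
python3 - <<'E'
from h import *
print("C",C,"yaw",np.degrees(np.arctan2(Rb[1,0],Rb[0,0])),Rb)
print("res",W-(C+loc@Rb.T))
for n in("top","side"):
    print(n)
    for o in pips(n,cv2.imread(f"pics/{n}0.png")): print(o)
for k,p in dict(L=(25,56,158),M=(25,0,158),R=(25,-56,158),stud=(-70,40,115),handle=(-155,0,60)).items(): print(k,w(*p).round(1))
E
```

```text
C [595.98364703 102.87378629] yaw 136.5247598923567 [[-0.72567177 -0.68804105]
 [ 0.68804105 -0.72567177]]
res [[ 1.3055429  -6.65510455]
 [ 3.49226228 -0.29219801]
 [ 0.04027707  2.33163222]
 [-4.83808225  4.61567033]]
top
(-56, -46, np.float64(-1.0), 60)
(-56, -3, np.float64(-7.4), 122)
(-56, 26, np.float64(6.2), 109)
(0, -41, np.float64(-5.8), 57)
(0, -41, np.float64(7.3), 44)
(0, -16, np.float64(-7.2), 87)
(0, -16, np.float64(6.1), 94)
(0, 14, np.float64(-8.1), 117)
(0, 30, np.float64(-0.9), 91)
(0, 45, np.float64(6.7), 58)
(56, -36, np.float64(-6.8), 59)
(56, -36, np.float64(6.8), 60)
(56, -11, np.float64(-7.7), 105)
(56, -10, np.float64(6.5), 129)
(56, 21, np.float64(-8.2), 89)
(56, 37, np.float64(-0.9), 84)
(56, 52, np.float64(5.6), 66)
side
(-56, -4, np.float64(-7.1), 141)
(-56, 21, np.float64(6.6), 108)
(-56, 67, np.float64(1.0), 47)
(0, 18, np.float64(-3.1), 267)
(0, 40, np.float64(8.4), 86)
(0, 70, np.float64(-5.5), 49)
(56, -18, np.float64(-7.8), 61)
(56, 30, np.float64(0.0), 367)
(56, 76, np.float64(-4.8), 49)
L [539.3  79.4 158. ]
M [577.8 120.1 158. ]
R [616.4 160.7 158. ]
stud [619.3  25.7 115. ]
handle [708.5  -3.8  60. ]
```

```bash
python3 -m inch '[[[0,0,0,-0.125],[0,0,0,-0.125],[0,0,0,-0.125],[0,0,0,-0.125],[0,0,0,-0.125],[0,0,0,-0.125],[0,0,0,-0.125],[0,0,0,-0.125]]]' 0 40
python3 -m inch '[[[0,0,0,-0.125],[0,0,0,-0.125],[0,0,0,-0.125],[0,0,0,-0.125],[0,0,0,-0.125],[0,0,0,-0.125],[0,0,0,-0.125],[0,0,0,-0.12]]]'
cat >> h.py <<'E'
# joint pose fit with the console's top corners (z 127) as well
_c2=(np.array([(232,155),(440,360),(330,470),(112,268)],float)+.5)/4.6-.5+[160,125]
W=np.vstack([W,[ray("top",*c,127)[:2] for c in _c2]])
loc=np.vstack([loc,[(-28,-100),(-28,100),(78,100),(78,-100)]])
def _f(q): 
    c,s=np.cos(q[2]),np.sin(q[2]);return (loc@np.array([[c,s],[-s,c]])+q[:2]-W).ravel()
_q=least_squares(_f,[*C,np.arctan2(Rb[1,0],Rb[0,0])],loss="soft_l1",f_scale=2).x
C=_q[:2];Rb=np.array([[np.cos(_q[2]),-np.sin(_q[2])],[np.sin(_q[2]),np.cos(_q[2])]])
def where():
    s=r.get_state();p=s["eef_pos"];b=Rb.T@(p[:2]-C);e=s["ee_rot"]
    print("t",round(s["time_s"],2),"box xy",b.round(1),"z",round(p[2],1),"tip-axle",round(p[2]-22-127,1),"yaw err deg",round(np.degrees(np.arctan2(e[1,0],e[0,0])-_q[2]),1),"F box",np.r_[Rb.T@s["wrist_force"][:2],s["wrist_force"][2]].round(1),"q6",s["qpos"][5].round(2))
E
python3 - <<'E'
from h import *
print(C,np.degrees(_q[2]));print(_f(_q).reshape(-1,2).round(1).tolist())
for n in("top","side"): print(n,[(o[0],o[1],float(o[2])) for o in pips(n,cv2.imread(f"pics/{n}0.png"))])
where()
E
```

```text
time_s: 0.77
eef_pos: [190.5, -595.0, 252.9]
ee_rot: [[0.252, 0.968, -0.0], [0.968, -0.252, 0.001], [0.001, -0.0, -1.0]]
wrist_force: [0.2, 0.7, -0.0]
opening: 0.2
finger_force: 0.0
time_s: 1.43
eef_pos: [190.5, -595.0, 252.9]
ee_rot: [[-0.675, 0.738, -0.0], [0.738, 0.675, 0.001], [0.001, 0.0, -1.0]]
wrist_force: [-0.9, -0.9, 0.6]
opening: 0.0
finger_force: 0.0Traceback (most recent call last):
  File "<stdin>", line 2, in <module>
NameError: name '_q' is not defined
```

```bash
python3 - <<'E'
from h import *
import h
print(C,np.degrees(h._q[2]));print(h._f(h._q).reshape(-1,2).round(1).tolist())
for n in("top","side"): print(n,[(o[0],o[1],float(o[2])) for o in pips(n,cv2.imread(f"pics/{n}0.png"))])
where()
E
```

```text
[594.15513069 106.62964138] 136.83319010089122
[[-3.4, 11.4], [-4.4, 3.9], [-1.7, 0.5], [2.1, -0.7], [2.7, 3.3], [3.8, -3.6], [-1.1, -3.7], [1.1, -3.7]]
top [(-56, -60, -0.5), (-56, -12, -6.1), (-56, 17, 7.8), (0, -53, -4.9), (0, -52, 8.2), (0, -25, -6.0), (0, -24, 7.3), (0, 6, -6.7), (0, 21, 0.6), (0, 34, 8.4), (56, -46, -5.7), (56, -45, 8.0), (56, -18, -6.5), (56, -18, 7.8), (56, 13, -6.8), (56, 28, 0.6), (56, 41, 7.2)]
side [(-56, -15, -5.1), (-56, 15, 7.2), (-56, 61, 0.1), (0, 12, -2.5), (0, 34, 8.3), (0, 64, -6.5), (56, 24, 0.2), (56, 70, -5.9)]
t 1.43 box xy [-185.6  787.9] z 252.9 tip-axle 103.9 yaw err deg -4.4 F box [0.1 1.2 0.6] q6 -2.1
```

```bash
sed -i 's/(-100,-150),(-100,150),/(-112,-150),(-112,150),/' h.py; python3 - <<'E'
from h import *
import h
print(C,np.degrees(h._q[2]));print(h._f(h._q).reshape(-1,2).round(1).tolist())
for n in("top","side"): print(n,[(o[0],o[1],float(o[2])) for o in pips(n,cv2.imread(f"pics/{n}0.png"))])
where()
E
```

```text
[591.61674127 107.97963972] 136.24887870744016
[[3.2, 2.6], [-0.0, -2.8], [-4.6, 3.6], [1.3, 0.3], [0.7, 3.7], [0.3, -1.7], [-3.9, -1.1], [-0.1, -2.5]]
top [(-56, -71, -2.1), (-56, -16, -6.8), (-56, 13, 7.5), (0, -63, -6.3), (0, -63, 6.9), (0, -31, -6.9), (0, -31, 6.5), (0, 1, -7.1), (0, 15, 0.3), (0, 28, 8.2), (56, -57, -6.8), (56, -57, 6.9), (56, -25, -7.2), (56, -25, 7.0), (56, 6, -7.2), (56, 21, 0.3), (56, 33, 7.1)]
side [(-56, -22, -4.8), (-56, 11, 6.4), (-56, 58, -1.1), (0, 7, -3.3), (0, 30, 7.0), (0, 61, -8.1), (56, 19, -1.0), (56, 65, -8.1)]
t 1.43 box xy [-196.4  785.2] z 252.9 tip-axle 103.9 yaw err deg -3.8 F box [0.  1.2 0.6] q6 -2.1
```

```bash
cat >> h.py <<'E'
# final pose: equal circumferential pip spacing on both visible faces and in both views
_a=np.radians(136.4);Rb=np.array([[np.cos(_a),-np.sin(_a)],[np.sin(_a),np.cos(_a)]]);_q[2]=_a
C=np.array([594.2,106.6])+Rb@[0,.8]
E
python3 -m inch '[[[0,0,0,-0.068],[0,0,0,0]]]' >/dev/null
python3 - <<'E'
from h import *
for n in("top","side"): print(n,[(o[0],o[1],float(o[2])) for o in pips(n,cv2.imread(f"pics/{n}0.png"))])
where()
E
```

```text
top [(-56, -58, -1.1), (-56, -11, -6.7), (-56, 18, 7.2), (0, -52, -5.7), (0, -52, 7.4), (0, -24, -6.7), (0, -24, 6.7), (0, 6, -7.2), (0, 21, 0.1), (0, 34, 7.9), (56, -47, -6.5), (56, -47, 7.2), (56, -19, -7.1), (56, -18, 7.1), (56, 12, -7.4), (56, 27, 0.1), (56, 40, 6.8)]
side [(-56, -13, -5.9), (-56, 16, 6.7), (-56, 62, -0.1), (0, 12, -3.0), (0, 34, 7.8), (0, 65, -6.8), (56, 24, -0.4), (56, 70, -6.5)]
t 1.6 box xy [-191.5  785.7] z 252.9 tip-axle 103.9 yaw err deg -0.2 F box [-0.3 -0.2  0.1] q6 -2.16
```

```bash
for i in 1 ; do python3 -m inch '[[[0.8,3.83,0,0],[0.8,3.83,0,0],[0.8,3.83,0,0],[0.8,3.83,0,0],[0.8,3.83,0,0],[0.8,3.83,0,0],[0.8,3.83,0,0],[0.8,3.83,0,0]]]'; done; python3 -c "from h import *;where()"
```

```text
time_s: 2.27
eef_pos: [358.1, -328.8, 253.3]
ee_rot: [[-0.716, 0.698, 0.0], [0.698, 0.716, 0.0], [0.0, 0.0, -1.0]]
wrist_force: [1.0, -0.4, 0.7]
opening: -0.2
finger_force: 0.0
t 2.27 box xy [-129.2  477.3] z 253.3 tip-axle 104.3 yaw err deg -0.7 F box [-1.  -0.4  0.7] q6 -1.66
```

```bash
python3 -m inch '[[[0.8,3.8,0,0],[0.8,3.8,0,0],[0.8,3.8,0,0],[0.8,3.8,0,0],[0.8,3.8,0,0],[0.8,3.8,0,0],[0.8,3.8,0,0],[0.8,3.8,0,0]]]' >/dev/null;python3 -m inch '[[[0.8,3.8,0,0],[0.8,3.8,0,0],[0.8,3.8,0,0],[0.8,3.8,0,0],[0.8,3.8,0,0],[0.5,2.5,0,0],[0,0,0,0],[0,0,0,0]]]' >/dev/null; python3 -c "from h import *;where()"
```

```text
t 3.6 box xy [-24.4 -41.9] z 252.6 tip-axle 103.6 yaw err deg -0.5 F box [ 0.4  1.1 -0.3] q6 -0.71
```

```bash
python3 -m inch '[[[0.9,1.4,0,-0.008],[0,0,2.4,0],[0,0,2.4,0],[0,0,1.5,0],[0,0,1.0,0],[0,0,0,0]]]' ; python3 - <<'E'
from h import *
where()
cv2.imwrite("pics/a.png",cv2.resize(np.clip(r.snapshot("side")[130:270,185:325]*1.8,0,255).astype(np.uint8),None,fx=4,fy=4,interpolation=cv2.INTER_CUBIC))
E
```

```text
time_s: 4.1
eef_pos: [642.1, 134.0, 178.3]
ee_rot: [[-0.723, 0.691, -0.003], [0.691, 0.723, -0.0], [0.002, -0.003, -1.0]]
wrist_force: [0.2, 0.0, 0.1]
opening: 0.1
finger_force: 0.0
t 4.1 box xy [-15.8 -53.7] z 178.3 tip-axle 29.3 yaw err deg -0.1 F box [-0.1 -0.1  0.1] q6 -0.69
```

View pics/a.png

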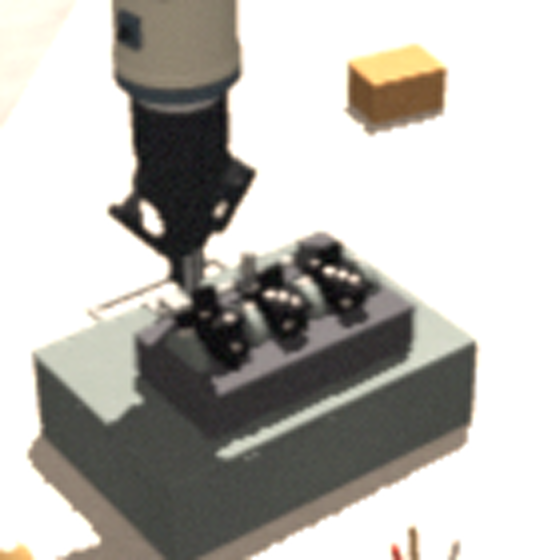

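The fingertips (188,275) are in front of the right wheel's upper lug (205,305), as planned. Pushing it.

```bash
python3 -m inch '[[[0.8,0.2,-0.2,0],[0.8,0,0,0],[0.8,0,0,0],[0.8,0,0,0],[0.8,0,0,0],[0.7,0,0,0],[0.3,0,0,0],[0,0,0,0]]]' >/dev/null; python3 -c "from h import *;where()
print(pips('side',r.snapshot('side')));print(pips('top',r.snapshot('top')))"
```

```text
t 4.82 box xy [ 34.9 -56.9] z 182.3 tip-axle 33.3 yaw err deg 0.1 F box [-0.2 -0.  -0.1] q6 -0.63
[(-56, -14, np.float64(-6.1), 118), (-56, 48, np.float64(-6.7), 75), (0, 12, np.float64(-2.9), 267), (0, 35, np.float64(7.8), 86), (0, 64, np.float64(-6.9), 48), (56, 24, np.float64(-0.4), 363), (56, 70, np.float64(-6.3), 49)]
[(-56, 56, np.float64(6.4), 153), (0, -52, np.float64(-5.7), 55), (0, -52, np.float64(7.2), 51), (0, -25, np.float64(7.0), 86), (0, -22, np.float64(-6.9), 60), (0, 16, np.float64(8.5), 91), (56, -47, np.float64(-6.5), 57), (56, -47, np.float64(7.4), 51), (56, -19, np.float64(-7.4), 106), (56, -19, np.float64(7.0), 125), (56, 12, np.float64(-7.7), 88), (56, 27, np.float64(-0.1), 84), (56, 41, np.float64(6.6), 69)]
```

```bash
python3 -m inch '[[[-0.4,0,0,0],[0,0,-2.2,0],[-2.5,0,0,0],[-2.3,0,0,0],[0,0,0,0]]]' >/dev/null; python3 -c "from h import *;where()
print(pips('side',r.snapshot('side'))[:5]);print(pips('top',r.snapshot('top')))"
```

```text
t 5.33 box xy [-22.4 -56.9] z 204.5 tip-axle 55.5 yaw err deg -0.1 F box [-0.2  0.3 -0.3] q6 -0.7
[(-56, 8, np.float64(2.9), 236), (-56, 48, np.float64(-6.7), 72), (0, 12, np.float64(-2.9), 271), (0, 35, np.float64(7.6), 91), (0, 65, np.float64(-6.9), 49)]
[(-56, -66, np.float64(8.5), 34), (-56, 4, np.float64(0.2), 101), (-56, 19, np.float64(7.2), 108), (0, -52, np.float64(-6.0), 24), (0, -24, np.float64(-6.9), 81), (0, -24, np.float64(6.4), 83), (0, 6, np.float64(-7.4), 126), (0, 21, np.float64(0.1), 88), (0, 35, np.float64(7.4), 60), (56, -47, np.float64(7.4), 60)]
```

```bash
python3 -m inch '[[[0.3,0,0,0],[0,0,1.4,0],[0,0,1.0,0],[0,0,0,0],[0,0,0,0]]]' >/dev/null; python3 -c "from h import *;where()"
```

```text
t 5.85 box xy [-14.4 -56.7] z 179.7 tip-axle 30.7 yaw err deg 0.0 F box [ 0.1 -0.9  0. ] q6 -0.69
```

```bash
python3 -m inch '[[[0.8,0,0,0],[0.8,0,0,0],[0.8,0,0,0],[0.8,0,0,0],[0.7,0,0,0],[0.4,0,0,0],[0.25,0,0,0],[0,0,0,0]]]' >/dev/null; python3 -c "from h import *;where()"; python3 -m inch '[[[-0.4,0,0,0],[0,0,-2.2,0],[-2.0,0,0,0],[-2.0,0,0,0],[0,0,0,0]]]' >/dev/null; python3 -c "from h import *;where()
print(pips('side',r.snapshot('side'))[:5]);print(pips('top',r.snapshot('top')))"
```

```text
t 6.52 box xy [ 31.  -56.9] z 180.3 tip-axle 31.3 yaw err deg 0.0 F box [-0.6 -0.2 -0.9] q6 -0.64
t 6.93 box xy [-17.2 -56.9] z 202.5 tip-axle 53.5 yaw err deg -0.1 F box [-0.2  0.1 -0.4] q6 -0.69
[(-56, 9, np.float64(8.3), 42), (-56, 14, np.float64(-5.3), 152), (-56, 45, np.float64(-7.4), 48), (-56, 70, np.float64(6.1), 26), (0, 12, np.float64(-2.9), 271)]
[(-56, 15, np.float64(6.8), 107), (-56, 17, np.float64(-6.6), 91), (0, -25, np.float64(-6.5), 93), (0, 6, np.float64(-7.5), 117), (0, 21, np.float64(0.0), 94), (0, 35, np.float64(7.4), 59), (56, -48, np.float64(7.4), 61), (56, -20, np.float64(7.2), 46)]
```

```bash
python3 -m inch '[[[0.3,-3.8,0,0],[0.3,-3.8,0,0],[0.4,-3.7,0,0],[0,0,0,0],[0,0,1.2,0],[0,0,1.0,0],[0,0,0,0],[0,0,0,0]]]' >/dev/null; python3 -c "from h import *;where()"
```

```text
t 7.7 box xy [-3.2 56. ] z 179.6 tip-axle 30.6 yaw err deg 0.0 F box [-0.4  0.2  0.3] q6 -0.8
```

```bash
python3 -m inch '[[[0.8,0,0,0],[0.8,0,0,0],[0.8,0,0,0],[0.8,0,0,0],[0.4,0,0,0],[0.2,0,0,0],[0,0,0,0]]]' >/dev/null; python3 -c "from h import *;where()"; python3 -m inch '[[[-0.4,0,0,0],[0,0,-2.2,0],[-2.3,0,0,0],[-2.3,0,0,0],[0,0,0,0]]]' >/dev/null; python3 -c "from h import *;where()
print(pips('side',r.snapshot('side')));print(pips('top',r.snapshot('top')))"
```

```text
t 8.28 box xy [34.9 56. ] z 180.4 tip-axle 31.4 yaw err deg 0.0 F box [-0.9  0.5 -0.4] q6 -0.75
t 8.7 box xy [-19.7  55.7] z 202.7 tip-axle 53.7 yaw err deg -0.1 F box [ 0.3  0.4 -0.8] q6 -0.82
[(-56, 13, np.float64(-6.2), 47), (-56, 44, np.float64(-7.1), 60), (-56, 59, np.float64(-0.1), 31), (-56, 73, np.float64(6.6), 25), (0, 6, np.float64(-6.0), 31), (0, 35, np.float64(7.2), 26), (0, 64, np.float64(-6.9), 53), (56, 16, np.float64(8.6), 62), (56, 18, np.float64(-6.4), 151), (56, 50, np.float64(-6.3), 28), (56, 63, np.float64(0.2), 29)]
[(56, 20, np.float64(-7.0), 95), (56, 21, np.float64(7.1), 104)]
```

```bash
python3 -m inch '[[[0,0,1.2,0],[0,0,1.0,0],[0,0,0,0],[0.8,0,0,0],[0.8,0,0,0],[0.8,0,0,0],[0.8,0,0,0],[0.8,0,0,0]]]' >/dev/null;  python3 -m inch '[[[0.4,0,0,0],[0.2,0,0,0],[0,0,0,0]]]' >/dev/null; python3 -c "from h import *;where()"; python3 -m inch '[[[-0.4,0,0,0],[0,0,-2.2,0],[-2,0,0,0],[-2,0,0,0],[0,0,0,0]]]' >/dev/null; python3 -c "from h import *;where()
print(pips('side',r.snapshot('side')));print(pips('top',r.snapshot('top')))"
```

```text
t 9.72 box xy [30.9 56.1] z 180.3 tip-axle 31.3 yaw err deg 0.0 F box [-0.2 -0.2 -0.9] q6 -0.76
t 10.13 box xy [-17.2  55.8] z 202.6 tip-axle 53.6 yaw err deg -0.1 F box [ 0.  -0.2  0.6] q6 -0.82
[(-56, 14, np.float64(-6.1), 40), (-56, 44, np.float64(-7.0), 45), (-56, 59, np.float64(-0.1), 34), (-56, 72, np.float64(6.7), 29), (0, 6, np.float64(-6.0), 37), (0, 35, np.float64(7.2), 23), (0, 64, np.float64(-7.0), 55), (56, 10, np.float64(-4.2), 164), (56, 12, np.float64(7.2), 20), (56, 44, np.float64(-6.8), 39), (56, 68, np.float64(7.2), 54), (56, 73, np.float64(-6.8), 20)]
[(-56, 39, np.float64(-1.6), 42), (56, 15, np.float64(6.8), 120), (56, 19, np.float64(-6.6), 28), (56, 80, np.float64(6.8), 37)]
```

```bash
python3 -m inch '[[[2.6,2.8,0,0],[2.6,2.8,0,0],[0,0,0,0],[0,0,0,0]]]' >/dev/null;  python3 -c "from h import *;where()"
```

```text
t 10.57 box xy [40.1 -0.8] z 202.0 tip-axle 53.0 yaw err deg 0.2 F box [-0.8 -0.1  0. ] q6 -0.68
```

```bash
python3 -m inch '[[[0,0,1.2,0],[0,0,1.0,0],[0,0,0,0],[-0.8,0,0,0],[-0.8,0,0,0],[-0.5,0,0,0],[-0.3,0,0,0],[0,0,0,0]]]' >/dev/null;  python3 -c "from h import *;where()"; python3 -m inch '[[[0.4,0,0,0],[0,0,-2.2,0],[2.2,0,0,0],[2.2,0,0,0],[0,0,0,0]]]' >/dev/null; python3 -c "from h import *;where()
print(pips('side',r.snapshot('side')));print(pips('top',r.snapshot('top')))"
```

```text
t 11.23 box xy [13. -0.] z 180.6 tip-axle 31.6 yaw err deg -0.0 F box [-0.1 -0.1 -0.1] q6 -0.71
t 11.65 box xy [65.5  0.4] z 202.6 tip-axle 53.6 yaw err deg 0.1 F box [ 0.4 -0.5 -0.2] q6 -0.65
[(-56, -21, np.float64(10.8), 61), (-56, -17, np.float64(-6.4), 71), (-56, 9, np.float64(8.4), 23), (-56, 13, np.float64(-5.8), 151), (-56, 44, np.float64(-6.9), 41), (-56, 59, np.float64(-0.3), 20), (-56, 70, np.float64(5.8), 27), (0, -15, np.float64(-0.8), 164), (0, 37, np.float64(-6.0), 38), (0, 64, np.float64(7.0), 44), (0, 111, np.float64(-9.0), 128), (56, 6, np.float64(-2.2), 191), (56, 44, np.float64(-6.8), 32), (56, 68, np.float64(7.2), 50), (56, 73, np.float64(-6.7), 22)]
[(56, -66, np.float64(-5.9), 22), (56, -15, np.float64(7.4), 109), (56, -14, np.float64(-7.0), 101), (56, 0, np.float64(0.0), 68), (56, 15, np.float64(-7.8), 84), (56, 15, np.float64(7.0), 105), (56, 64, np.float64(-9.8), 34)]
```

```bash
python3 -m inch '[[[0,0,1.2,0],[0,0,1.0,0],[0,0,0,0],[-0.8,0,0,0],[-0.8,0,0,0],[-0.8,0,0,0],[-0.8,0,0,0],[-0.6,0,0,0]]]' >/dev/null;python3 -m inch '[[[-0.4,0,0,0],[0,0,0,0]]]' >/dev/null;  python3 -c "from h import *;where()"; python3 -m inch '[[[0.4,0,0,0],[0,0,-2.2,0],[0,0,-2.2,0],[2.2,0,0,0],[2.2,0,0,0],[0,0,0,0]]]' >/dev/null; python3 - <<'E'
from h import *
where()
a=r.snapshot('side');print(pips('side',a));print(pips('top',r.snapshot('top')))
cv2.imwrite("pics/b.png",cv2.resize(np.clip(a[180:270,185:310]*1.8,0,255).astype(np.uint8),None,fx=6,fy=6,interpolation=cv2.INTER_CUBIC))
E
```

```text
t 12.58 box xy [19.  0.] z 180.3 tip-axle 31.3 yaw err deg -0.0 F box [0.6 0.6 0.4] q6 -0.71
t 13.08 box xy [71.6  0.3] z 224.7 tip-axle 75.7 yaw err deg 0.1 F box [ 0.6 -1.2 -0.5] q6 -0.64
[(-56, -21, np.float64(11.0), 67), (-56, -17, np.float64(-6.4), 70), (-56, 9, np.float64(8.4), 25), (-56, 13, np.float64(-5.9), 151), (-56, 45, np.float64(-7.1), 44), (-56, 69, np.float64(5.6), 22), (0, -19, np.float64(-5.1), 87), (0, 59, np.float64(0.4), 43), (56, 7, np.float64(-2.9), 195), (56, 44, np.float64(-6.7), 32), (56, 68, np.float64(7.1), 54)]
[(56, -72, np.float64(7.8), 20), (56, -63, np.float64(-5.9), 24), (56, -15, np.float64(7.4), 110), (56, -14, np.float64(-7.2), 91), (56, 1, np.float64(-0.0), 72), (56, 16, np.float64(-7.9), 93), (56, 16, np.float64(7.0), 104), (56, 80, np.float64(7.0), 35)]
```

View pics/b.png

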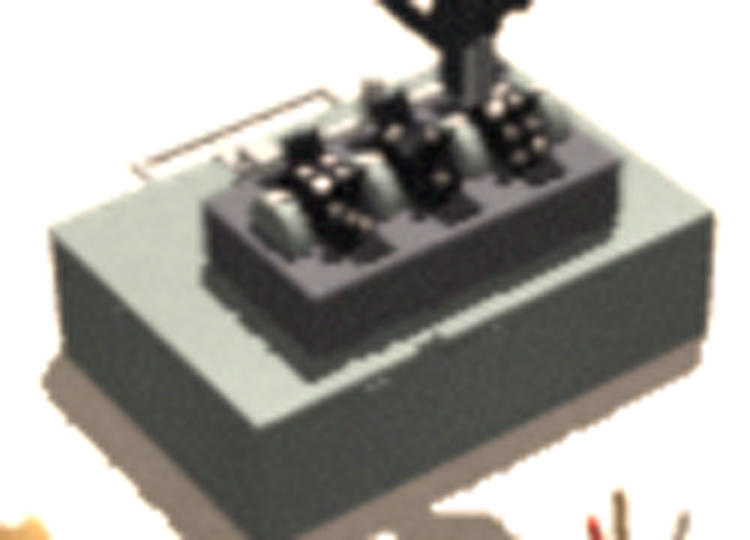

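The side crop shows four, two and five pips at the tops of the right (320,175), middle (410,145) and left (515,105) wheels, so the code is set. Next is the bolt.

```bash
python3 -m inch '[[[-3.4,0,0,0],[-3.4,0,0,0],[-3.4,-0.2,0,0],[-3.5,-0.3,0,0],[0,0,0,0],[0,0,0,0],[0,0,3,0],[0,0,0,0]]]' >/dev/null;python3 -c "from h import *;where()"
```

```text
t 13.85 box xy [-67.1   6.4] z 190.4 tip-axle 41.4 yaw err deg 0.0 F box [ 1.3  1.3 -2. ] q6 -0.82
```

```bash
python3 -m inch '[[[-0.3,0,2,0],[0,0,2,0],[0,0,1.5,0],[0,0,0.4,0],[0,0,0,0],[0,0,0,0]]]' >/dev/null;python3 -c "from h import *;where()"
```

```text
t 14.35 box xy [-71.7   4.7] z 136.3 tip-axle -12.7 yaw err deg 0.0 F box [ 0.4  0.2 -0.2] q6 -0.82
```

```bash
python3 -m inch '[[[0.1,-0.8,0.2,0],[0,-0.8,0,0],[0,-0.8,0,0],[0,-0.8,0,0],[0,-0.8,0,0],[0,-0.5,0,0],[0,0,0,0]]]' >/dev/null;python3 -c "from h import *;where()"; python3 -m inch '[[[0,-0.5,0,0],[0,-0.4,0,0],[0,0,0,0]]]' >/dev/null;python3 -c "from h import *;where()"
```

```text
t 14.93 box xy [-70.9  51.3] z 133.5 tip-axle -15.5 yaw err deg -0.0 F box [-0.4 -1.4 -0.3] q6 -0.87
t 15.18 box xy [-70.8  59.6] z 133.3 tip-axle -15.7 yaw err deg -0.0 F box [ 0.4  0.5 -0.1] q6 -0.89
```

```bash
python3 -m inch '[[[0,-0.4,0,0],[0,0,0,0]]]' >/dev/null;python3 -c "from h import *;where()"; python3 -m inch '[[[0,-0.3,0,0],[0,0,0,0]]]' >/dev/null;python3 -c "from h import *;where()"; python3 - <<'E'
from h import *
b=r.snapshot('top')
z=cv2.resize(b[125:250,180:290],None,fx=4.6,fy=4.6,interpolation=cv2.INTER_CUBIC)
cv2.imwrite("pics/c.png",np.clip(z*1.8,0,255).astype(np.uint8))
E
```

```text
t 15.35 box xy [-70.8  63.4] z 133.2 tip-axle -15.8 yaw err deg 0.0 F box [-0.5 -1.4  0.5] q6 -0.89
t 15.52 box xy [-70.8  66.1] z 133.3 tip-axle -15.7 yaw err deg 0.0 F box [ 0.6 -3.2  0.1] q6 -0.89
```

View pics/c.png

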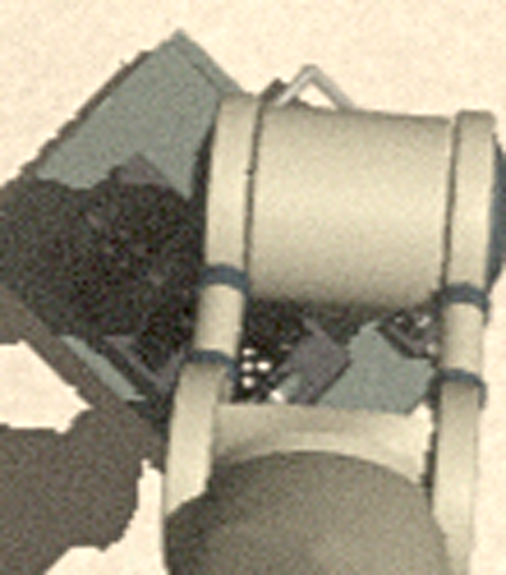

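The wrist hides the bolt in the top view. I'll keep pushing until the force shows it has hit its stop.

```bash
for k in 1; do python3 -m inch '[[[0,-0.3,0,0],[0,0,0,0]]]' >/dev/null;python3 -c "from h import *;where()"; python3 -m inch '[[[0,-0.3,0,0],[0,0,0,0]]]' >/dev/null;python3 -c "from h import *;where()"; done
```

```text
t 15.73 box xy [-71.   67.4] z 133.6 tip-axle -15.4 yaw err deg -0.0 F box [  2.7 -16.1  -3.1] q6 -0.9
t 15.9 box xy [-71.2  68.5] z 133.8 tip-axle -15.2 yaw err deg -0.0 F box [  4.3 -31.5  -8.1] q6 -0.9
```

```bash
python3 -m inch '[[[0,0.8,0,0],[0,0.4,-2,0],[0,0,-3,0],[-3,2.4,0,0],[-3,2.6,0,0],[0,0.4,0,0],[0,0,0,0],[0,0,0,0]]]' >/dev/null; python3 - <<'E'
from h import *
where()
a=r.snapshot('side')
cv2.imwrite("pics/d.png",cv2.resize(np.clip(a[170:270,185:310]*1.8,0,255).astype(np.uint8),None,fx=6,fy=6,interpolation=cv2.INTER_CUBIC))
f=lambda p:((proj('side',p)-[185,170])*6).round()
print(f(w(-70,40,120)),f(w(-70,85,120)),f(w(-155,0,60)))
E
```

```text
t 16.57 box xy [-130.1    6.6] z 182.5 tip-axle 33.5 yaw err deg 0.0 F box [-0.   0.1 -0.9] q6 -0.88
[366. 141.] [431. 114.] [226. 185.]
```

View pics/d.png

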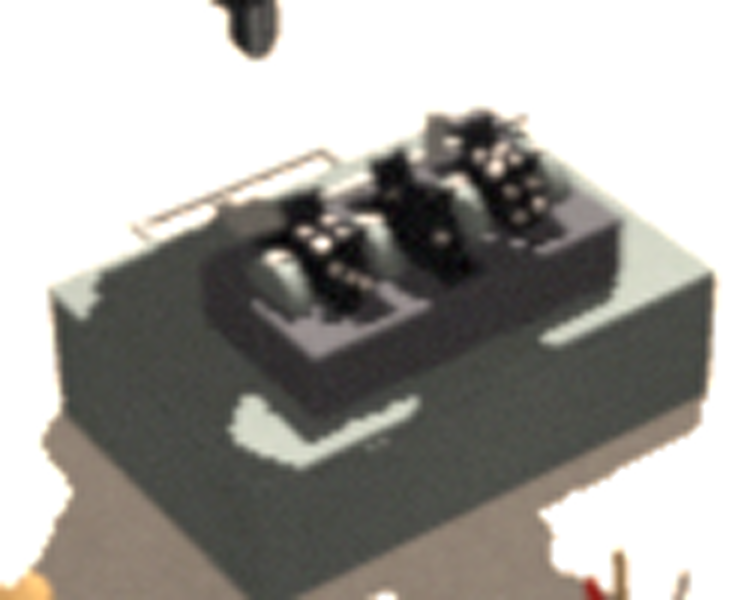

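The stud has moved to (438,130), where I predicted it when fully drawn (431,114). The handle bar's midpoint is at (232,193), against a prediction of (226,185). Now hook the handle.

```bash
python3 -m inch '[[[0,0.5,3,0],[0,0,3,0],[0,0,2,0],[0,0,1,0],[0,0,0,0]]]' >/dev/null; python3 -c "from h import *;where()"; python3 -m inch '[[[0,0,1.0,0],[0,0,1.0,0],[0,0,0.5,0],[0,0,0,0],[0,0,0,0]]]' >/dev/null; python3 -c "from h import *;where()"
```

```text
t 17.03 box xy [-129.3    2.4] z 91.2 tip-axle -57.8 yaw err deg 0.0 F box [ 0.5 -0.6  0.5] q6 -0.87
t 17.45 box xy [-130.8    1. ] z 68.4 tip-axle -80.6 yaw err deg 0.0 F box [0.4 0.3 0.7] q6 -0.87
```

Clear of contact, with the tips at z 46. Pulling 95 mm.

```bash
python3 -m inch '[[[-0.7,0,0,0],[-0.9,0,0,0],[-0.9,0,0,0],[-0.9,0,0,0],[-0.9,0,0,0],[-0.9,0,0,0],[0,0,0,0]]]' >/dev/null; python3 -c "from h import *;where()"; python3 -m inch '[[[-0.9,0,0,0],[-0.9,0,0,0],[-0.9,0,0,0],[-0.9,0,0,0],[-0.6,0,0,0],[0,0,0,0],[0,0,0,0]]]' >/dev/null; python3 -c "from h import *;where()"
```

```text
t 18.03 box xy [-185.2    1.2] z 68.4 tip-axle -80.6 yaw err deg -0.1 F box [-0.4  0.2 -0.3] q6 -0.92
t 18.62 box xy [-225.4    0.9] z 68.3 tip-axle -80.7 yaw err deg -0.0 F box [-0.   0.   0.2] q6 -0.95
```

```bash
python3 -m inch '[[[0.6,0,0,0],[0,0,-2,0],[0,0,-4,0],[0,0,-4,0],[0,0,-4,0],[0,0,0,0]]]' >/dev/null; python3 -m inch '[[[-3.5,-2,0,0],[-3.5,-2,0,0],[-3,-2,0,0],[0,0,0,0],[0,0,0,0],[0,0,0,0]]]' >/dev/null; python3 - <<'E'
from h import *
where()
a=r.snapshot('side')
cv2.imwrite("pics/e.png",cv2.resize(np.clip(a[170:270,185:310]*1.8,0,255).astype(np.uint8),None,fx=6,fy=6,interpolation=cv2.INTER_CUBIC))
f=lambda p:((proj('side',p)-[185,170])*6).round()
print([f(w(-155-d,s,60)) for d in(70,86) for s in(-65,65)],f(w(-70,85,120)))
print(pips('side',a))
E
```

```text
t 19.62 box xy [-318.1   60.8] z 208.0 tip-axle 59.0 yaw err deg 0.0 F box [ 0.2 -0.9 -0.1] q6 -1.08
[array([ 67., 169.]), array([252.,  96.]), array([ 53., 157.]), array([237.,  84.])] [431. 114.]
[(-56, -20, np.float64(10.2), 77), (-56, -17, np.float64(-6.3), 75), (-56, 10, np.float64(9.0), 58), (-56, 13, np.float64(-5.8), 155), (-56, 45, np.float64(-7.0), 48), (-56, 59, np.float64(-0.4), 27), (-56, 70, np.float64(6.4), 45), (0, 58, np.float64(0.5), 59), (56, 43, np.float64(-6.7), 53), (56, 45, np.float64(7.3), 23), (56, 72, np.float64(7.2), 25), (56, 73, np.float64(-6.5), 37)]
```

View pics/e.png

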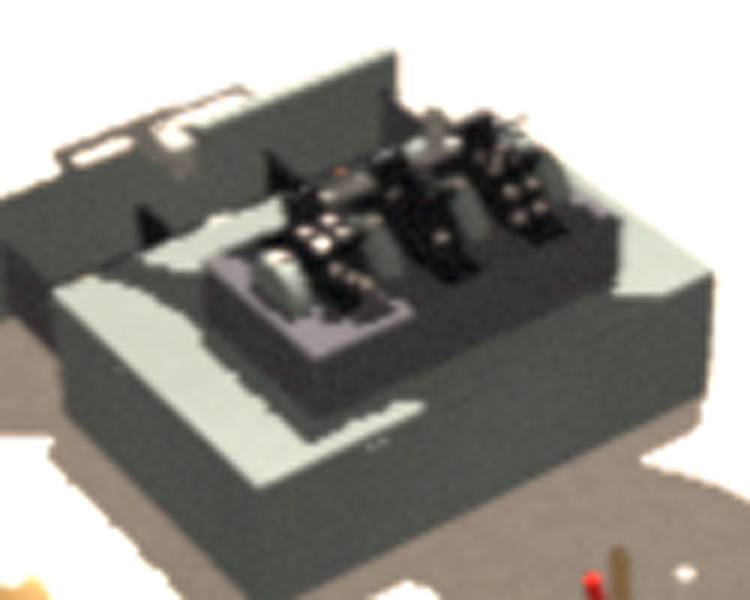

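The drawer stands open: its handle runs from (60,160) to (245,92), which matches about 85 mm. The wheels and bolt are unchanged and the arm is clear.

```bash
python3 -c "from rig import r;print(r.sign_off())"
```

```text
the job is handed in; nothing more can be done
None
```

The job is handed in: by my measurements the wheels show five, two and four, the bolt is fully drawn and the drawer is about 85 mm open, with the arm well clear and nowhere near the cup, carton or figurine; the hand-in call returned no verdict.

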